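# Hang a tube rack on a hand-cranked rack lift

## Robot

A 6-joint arm with a two-finger parallel gripper is mounted at the origin on the work surface. World frame = base frame: x ahead of the robot, y to its left, z up, the work surface at z = 0. Lengths are in m, angles in rad, forces in N, time in s.
With the tool pointing down it reaches from about 0.25 to 0.775 m from the base axis. Payload 4 kg.
Tool frame: the origin (TCP) lies on the centre line of the jaws, within the pads' length; the fingertips stand 25 mm ahead of it and the grasp point (between the pads) lies 6 mm ahead of it; z points along the fingers, y is the line along which they close (so a half turn about z gives the same grasp; the last joint's range is limited). The gripper opens to 94 mm and grips with 3 to 60 N. Pads are 16 mm wide; open, the fingers measure 119 mm over their backs; the gripper's body (75 mm by 177 mm) begins 78 mm behind the grasp point.
Start: joints at [1.187, 0.087, 1.371, -0, 1.684, -0.103], TCP at [0.152, 0.528, 0.198] pointing down, gripper open.
Joint ranges: [-3.1, 3.1], [-0.76, 2.03], [0.27, 2.55], [-1.08, 4.22], [0.17, 2.65], [-2.57, 2.57]. Speed limits (rad/s): [2.79, 2.79, 3.14, 3.14, 3.14, 3.14].

## Interface

Orientations are given as [roll, pitch, yaw] about the fixed x, y, z axes, in that order (R = Rz(yaw) Ry(pitch) Rx(roll)).
In Python, from bench import robot, imaging gives the robot as it stands. The module is installed in compiled form; this text tells all that it offers.
- The arm moves only by the tool drive_tool, never from a script. Its argument "series" is a list of rows, each a list of 3 entries, a list of its own where there are three numbers: the finger opening in m, from 0 to 0.094, then the shift along the tool's x, y, z in m, then the turn, a rotation vector about the tool's x, y, z in rad. A call has 1 to 5 rows; each row is the pose to reach, as a shift and turn from the pose commanded when the call began, along the tool's axes at that moment; what a row does not reach only later rows make up. A row lasts 1/8 s, in which the tool goes at most 62.5 mm and 10.7 degrees, less where a joint would pass 70% of its speed; a pose out of reach is approached as far as the arm can. A call with a gripper value outside its range is refused whole. The fingers move at their own pace and stop on an object; the grip force is fixed at half the most. Time passes only in rows, so rows that repeat a pose let the fingers close. It gives the time, the measured TCP pose, the force, the opening and the grip force at its end, in the units of the state.
- robot.get_obs(): the state, without advancing time (a new reading comes with each control period).
- imaging.snapshot(name): name is "side" or "top"; returns the picture (420x560x3 uint8, red, green, blue); there is no depth.
- imaging.get_calibration(name): a dict with "intrinsics" (3x3 intrinsics, pixels), "position" and "rotation" of the camera in the world. Camera axes: x right, y up, looking along -z (the intrinsics and any distortion apply to the point x, -y, -z); pixel columns grow to the right and rows downward; lengths in m; the calibration is good to about 2 mm. A picture is of the moment at which its call begins. get_calibration takes no time and is no camera call.
- robot.close_job(): hands the job in; it is judged then, once.
The state is a dict: "time": time; "joint_positions": joint angles; "qvel": joint speeds; "joint_torque": joint torques, N m; "tool_pos": TCP position; "ee_rot": TCP orientation; "wrist_force": force on the tool from outside, world axes, zero at the start; "wrist_torque": the same for the moment, N m; "width": finger opening in m; "finger_force": force on a finger pad.
Only numpy, scipy, OpenCV 4.12 (cv2) and the standard library are available. Lean on these libraries where they do the work, as an engineer would, in place of code of your own. Each camera call takes 0.05 s, during which the arm holds its last target. There are 200 camera calls.

## Task

Slide the tube rack with the carrying handle along its lane until it is fully home against the end stops, so that the lift's hook reaches under its handle. Then turn the lift's hand crank clockwise (about two full turns or more) until the rack hangs by its handle on the hook, level and clearly above the lane's side rails; let the hook, not the gripper, lift it. Leave the other things on the bench where they are and do not tip the rack over.

Things in the scene. Friction and masses are not known exactly. Their poses are not given: they have to be found in the camera images.
- station: Fixed loading lane with rack lift. Origin: on the bench top (z = 0), on the lane's centre line, straight below the hook's seat. The lane runs along its y axis; the rack slides towards -y. Floor plate 6 mm thick between grey side rails (inner faces x = +-50 mm, outer +-59 mm, tops 24 mm above the bench), from y = -80 to the open end at y = +280 mm.
- lane_stop (a point): Middle of the line joining the faces of the two black end stops, on the lane floor at station x = 0, y = -75 mm. The stops are 22 mm wide, 45 mm tall, at x = +-36 mm. Behind them, at station x = 0, y = -140 mm, stands the aluminium mast (36 x 36 mm, 284 mm tall) that carries the hook.
- rack: Black tube rack with capped empty tubes and a steel handle, loose, about 0.45 kg. Origin: centre of its underside; z up, y along the lane. Block 90 (x) x 150 (y) x 62 mm tall, tube caps up to 95 mm. Handle: hoop of 10 mm bar in the plane y = 0, legs at x = +-43 mm, straight top bar along x. Home at the stops its origin is at station x = 0, y = 0; it starts 60 to 120 mm short.
- rack_bar (a point): Middle of the axis of the handle's top bar, 169 mm above the rack's underside (bar 10 mm thick).
- hook: The lift's hook with its carriage, riding on the mast: steel strap 26 mm wide, 6 mm thick, reaching from the mast along station +y to an upturned tip at y = +24 mm. Axes as the station's; for its position use point hook_seat.
- hook_seat (a point): Middle of the top face of the hook's seat, where the bar is to lie: 131 mm above the bench at crank 0, 30 mm more for each turn. The tip stands 17 mm above the seat. The standing rack's bar has its underside 170 mm above the bench, so the seat meets it at about crank 8.2 rad; beyond that the rack rises with the hook.
- crank (a joint): Crank angle in rad from its lowest position: grows clockwise seen from above, raising the hook 30 mm a turn (6.28 rad). Starts between 0 and 2.6; hard stops at 0 and 18.85. The hung rack's underside is level with the rail tops at about 11.9 rad. Takes about 2 N at the knob, stays where left.
- crank_hub (a point): Point on the crank's vertical axis, on top of the arm's hub, 88 mm above the bench, at station x = -120, y = -260 mm, over a white gearbox 85 x 85 x 62 mm. Of the crank only the knob stands higher.
- knob_mid (a point): Grip point on the crank's upright black knob: on its axis, 117 mm above the bench, 40 mm from the crank's axis. Knob 24 mm thick, from 87 to 143 mm above the bench; it spins freely on its pin, so the gripper need not turn with the crank.
- tip_box: Bystander, loose, to be left alone: blue pipette-tip box, 85 x 125 x 58 mm. Origin: centre of its underside.
- beaker: Bystander, loose, to be left alone: clear beaker, 72 mm across, 90 mm tall. Origin: centre of its underside.
- trough: Bystander, loose, to be left alone: white open reagent trough, 80 x 130 x 45 mm. Origin: centre of its underside.
- jar: Bystander, loose, to be left alone: amber capped jar, 60 mm across, 95 mm tall. Origin: centre of its underside.
- low_rack: Bystander, loose, to be left alone: black tube block without a handle, 80 x 130 x 45 mm. Origin: centre of its underside.
- pipette: Bystander, loose, to be left alone: white hand pipette lying down, 220 mm long. Origin: centre of its underside.

How it is judged:
On the way, in this order (a step that is already met when the one before it is completed fails the run):
1. the rack stands on the lane, home against the end stops (within 8 mm), upright, with the hook still below its handle bar (y of rack in the frame of station between -0.008 and 0.008 m and z of rack in the frame of station below 0.01 m and angle between rack's own z axis and vertical below 0.06 rad and value of joint crank below 8 rad), for 0.2 s.
2. the hook carries the rack by its handle off the lane floor, with no finger on the rack (z of rack in the frame of station above 0.01 m and contact force between rack and hook above 1.5 N and contact force between rack and the fingers below 0.3 N and x of rack in the frame of station between -0.02 and 0.02 m and y of rack in the frame of station between -0.025 and 0.025 m), for 0.2 s.
At the end, for the whole second after the job is handed in: The rack hangs at rest by its bar in the hook (bar axis within 22 mm of the seat point), over the lane (20 mm across, 25 mm along), underside at least 30 mm above the bench, tilted under 0.15 rad, turned under 0.25 rad from the lane; no finger on it, crank at rest (z of rack in the frame of station above 0.03 m and contact force between rack and hook above 1.5 N and contact force between rack and the fingers below 0.3 N and distance between rack_bar and hook_seat below 0.022 m and angle between rack's own z axis and vertical below 0.15 rad and angle between the y axis of rack and the y axis of station, either way round below 0.25 rad and linear speed of rack below 0.03 m/s and velocity of joint crank below 0.1 rad/s and x of rack in the frame of station between -0.02 and 0.02 m and y of rack in the frame of station between -0.025 and 0.025 m); the robot touches nothing.
It fails at once if the rack is tipped by more than 0.5 rad (angle between rack's own z axis and vertical above 0.5 rad).
It fails at once if a bystander is moved by more than 30 mm (distance of any of tip_box, beaker, trough, jar, low_rack, pipette from where it was at the start of the episode above 0.03 m).
It also fails if it takes over 72 s, if anything falls off the work surface, if the arm or the gripper's body presses on something with over 40 N, if the wrist force passes 120 N, or if a joint passes its speed limit or range.

## Working session

There is one attempt and no reset: what is moved stays moved. The work goes in short steps, Python scripts to look and compute and a tool call to move; the robot and the scene stay as the last step left them, time stands still between calls to the robot, and variables do not carry over. Pictures are saved under pics/ and viewed, at most 10 in all, crops included, and the job is handed in when it is done.

Besides the shell and the picture viewer there is one more tool, called after "Request:" by a JSON object that holds its "fn" and its "kwargs", one argument or row to a line. drive_tool: Moves the arm, as the interface text tells. Its arguments: {"type":"object","properties":{"series":{"type":"array"}},"required":["series"]}

```bash
mkdir -p pics; python3 - <<'E'
from bench import robot, imaging
import cv2
for n in("top","side"):
    cv2.imwrite(f"pics/{n}0.png",imaging.snapshot(n)[:,:,::-1])
    c=imaging.get_calibration(n);print(n,c)
print(robot.get_obs())
E
```

```text
top {'intrinsics': array([[520.21472952,   0.        , 271.27027246],
       [  0.        , 520.21472952, 211.17318365],
       [  0.        ,   0.        ,   1.        ]]), 'position': array([ 0.39772566, -0.0149413 ,  1.06204942]), 'rotation': array([ 0.16892465,  0.00559308, -1.5980924 ])}
side {'intrinsics': array([[403.21716267,   0.        , 274.16884277],
       [  0.        , 403.21716267, 215.1866001 ],
       [  0.        ,   0.        ,   1.        ]]), 'position': array([0.27039646, 0.58992147, 0.66808334]), 'rotation': array([ 0.88052224, -0.00843568, -2.69635804])}
{'time': 0.1, 'joint_positions': array([ 1.18693308e+00,  8.78584514e-02,  1.37208084e+00, -1.93260689e-05,
        1.68359670e+00, -1.03107282e-01]), 'qvel': array([-2.68088284e-04, -2.32486199e-03, -4.13352677e-03, -1.59993985e-03,
       -5.96891615e-05,  5.57441365e-04]), 'joint_torque': array([ 2.15351152e-03, -3.41255987e+01, -3.03300405e+01,  7.19303149e-02,
        3.04766558e-02, -1.01825267e-04]), 'tool_pos': array([0.15222036, 0.52799141, 0.19684491]), 'ee_rot': array([-3.13965766e+00, -1.80911755e-04,  2.86083436e+00]), 'wrist_force': array([-0.74860718, -0.32949352, -0.51428837]), 'wrist_torque': array([-0.02458364,  0.04146803, -0.05421629]), 'finger_force': 0.0, 'width': 0.09413497514633125}
```

View pics/top0.png

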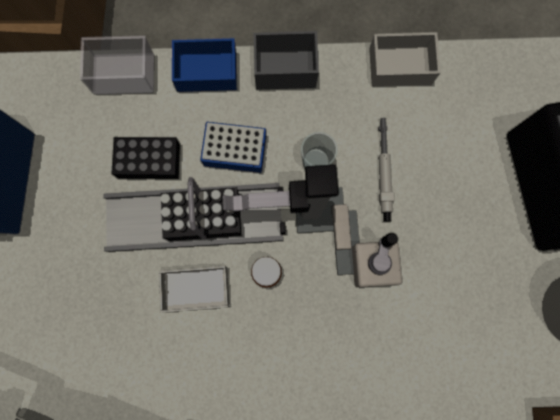

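View pics/side0.png

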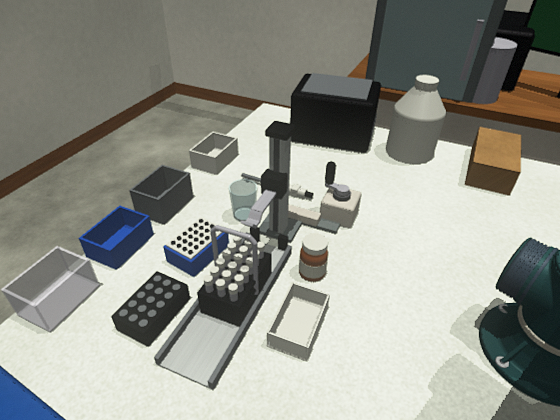

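```bash
cat >h.py <<'E'
import numpy as np,cv2
from bench import robot,imaging
from scipy.spatial.transform import Rotation as R
def back(n,u,v,z):
    c=imaging.get_calibration(n);K=c['intrinsics']
    M=R.from_euler('xyz',c['rotation']).as_matrix() if np.ndim(c['rotation'])==1 else c['rotation']
    d=M@np.array([(u-K[0,2])/K[0,0],-(v-K[1,2])/K[1,1],-1]);p=np.array(c['position'])
    return p+d*(z-p[2])/d[2]
def proj(n,P):
    c=imaging.get_calibration(n);K=c['intrinsics'];M=R.from_euler('xyz',c['rotation']).as_matrix()
    q=M.T@(np.array(P)-c['position']);return np.array([K[0,2]+K[0,0]*q[0]/-q[2],K[1,2]+K[1,1]*q[1]/q[2]])
def crop(n,f,x0,y0,x1,y1,s):
    im=imaging.snapshot(n)[y0:y1,x0:x1,::-1]
    cv2.imwrite('pics/'+f,cv2.resize(im,None,fx=s,fy=s,interpolation=cv2.INTER_CUBIC))
E
python3 - <<'E'
from h import *
crop("top","c1.png",95,130,415,330,2.5)
for t,u,v,z in[("openL",105,192,.024),("openR",105,249,.024),("stopL",282,186,.024),("stopR",284,242,.024),("hub",381,263,.088),("knob",390,240,.143),("mast",321,181,.284)]:print(t,back("top",u,v,z).round(3))
E
```

```text
openL [0.624 0.324 0.024]
openR [0.507 0.321 0.024]
stopL [ 0.626 -0.037  0.024]
stopR [ 0.512 -0.038  0.024]
hub [ 0.46  -0.216  0.088]
knob [ 0.497 -0.223  0.143]
mast [ 0.575 -0.092  0.284]
```

View pics/c1.png

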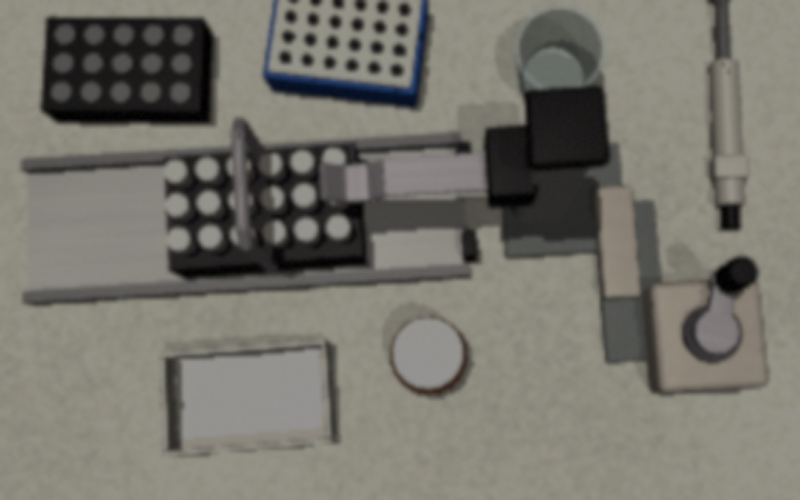

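```bash
cat >>h.py <<'E'
from scipy.optimize import least_squares
E
python3 - <<'E'
from h import *
obs=[((-.059*-1,.28,.024),(103.8,194)),((-.059,.28,.024),(103.8,250)),((.059,-.08,.024),(282,184)),((-.059,-.08,.024),(283,241)),((-.12,-.26,.088),(380,263)),((0,-.14,.284),(321.8,180.3))]
S=lambda p,q:np.r_[R.from_euler('z',p[2]).as_matrix()@np.array(q)+[p[0],p[1],0]]
f=lambda p:np.concatenate([proj("top",S(p,q))-uv for q,uv in obs])
r=least_squares(f,[.568,.042,.02]);print(r.x,r.fun.round(1));p=r.x
print("hub",S(p,(-.12,-.26,.088)))
k=back("top",390,239,.143);print("knob",k,np.arctan2(*(k-S(p,(-.12,-.26,.143)))[1::-1]))
inv=lambda P:R.from_euler('z',-p[2]).as_matrix()@(np.array(P)-[p[0],p[1],0])
for u,v in[(190.2,179),(193,229)]:print("bar",inv(back("top",u,v,.175)))
c=S(p,(0,0,0));print("push start",S(p,(0,.24,.06)),"end",S(p,(0,.083,.06)))
E
```

```text
[0.57124194 0.04580278 0.0285029 ] [-0.4 -1.1 -0.3  0.6 -2.4 -0.9 -0.  -0.5  1.9  0.7  0.8  0.6]
hub [ 0.45870043 -0.2175115   0.088     ]
knob [ 0.49855391 -0.22322846  0.143     ] -0.1424774736820127
bar [0.04122062 0.07918859 0.175     ]
bar [-0.04728376  0.07698339  0.175     ]
push start [0.56440217 0.28570529 0.06      ] end [0.56887652 0.12876906 0.06      ]
```

```bash
cat >>h.py <<'E'
P0=[.5712,.0458,.0285]
def st(q):return R.from_euler('z',P0[2]).as_matrix()@np.array(q)+[P0[0],P0[1],0]
def rel(targets,yaw,cur=None):
    o=robot.get_obs();p,e=cur or (o['tool_pos'],o['ee_rot']);Rc=R.from_euler('xyz',e);Rt=R.from_euler('xyz',[np.pi,0,yaw])
    print("turn",(Rc.inv()*Rt).as_rotvec().round(3))
    for t in targets:print(Rc.inv().apply(np.array(t)-p).round(4))
E
python3 - <<'E'
from h import *
rel([st((0,.205,.2)),st((0,.205,.065))],1.5993)
E
```

```text
turn [-2.000e-03  1.000e-03  1.262e+00]
[-0.4738 -0.152  -0.0029]
[-0.4738 -0.1518  0.1321]
```

Request:
{"fn": "drive_tool", "kwargs": {
  "series": [
    [0,[-0.06,-0.02,-0.005],[0,0,0.15]],
    [0,[-0.12,-0.04,-0.005],[0,0,0.3]],
    [0,[-0.18,-0.06,-0.005],[0,0,0.45]],
    [0,[-0.235,-0.08,-0.005],[0,0,0.6]],
    [0,[-0.29,-0.1,-0.005],[0,0,0.75]]
  ]
}}

```text
time: 0.78
tool_pos: [0.4047, 0.3505, 0.2026]
ee_rot: [-3.141, -0.0, 2.106]
wrist_force: [0.3, 1.2, -0.3]
width: 0.0473
finger_force: 0.0
```

```bash
python3 - <<'E'
from h import *
rel([st((0,.205,.2)),st((0,.205,.065))],1.5993)
E
```

```text
turn [-0.    -0.     0.506]
[-0.1678  0.0874  0.0025]
[-0.1678  0.0874  0.1375]
```

Request:
{"fn": "drive_tool", "kwargs": {
  "series": [
    [0,[-0.055,0.029,0],[0,0,0.17]],
    [0,[-0.11,0.058,0],[0,0,0.34]],
    [0,[-0.168,0.087,0.002],[0,0,0.506]],
    [0,[-0.168,0.087,0.05],[0,0,0.506]],
    [0,[-0.168,0.087,0.1],[0,0,0.506]]
  ]
}}

```text
time: 1.4
tool_pos: [0.5657, 0.2517, 0.1017]
ee_rot: [3.14, -0.001, 1.603]
wrist_force: [-0.7, 0.6, -0.0]
width: 0.0005
finger_force: 0.0
```

```bash
python3 - <<'E'
from h import *
print(robot.get_obs()['tool_pos'])
rel([st((0,.205,.065)),st((0,.165,.065)),st((0,.083,.065))],1.5993)
crop("side","s1.png",100,100,380,310,2.5)
E
```

```text
[0.56568289 0.25171766 0.10174259]
turn [ 0.001 -0.001  0.003]
[-0.001  -0.0004  0.0367]
[-0.041  -0.0005  0.0367]
[-0.123  -0.0008  0.0367]
```

View pics/s1.png

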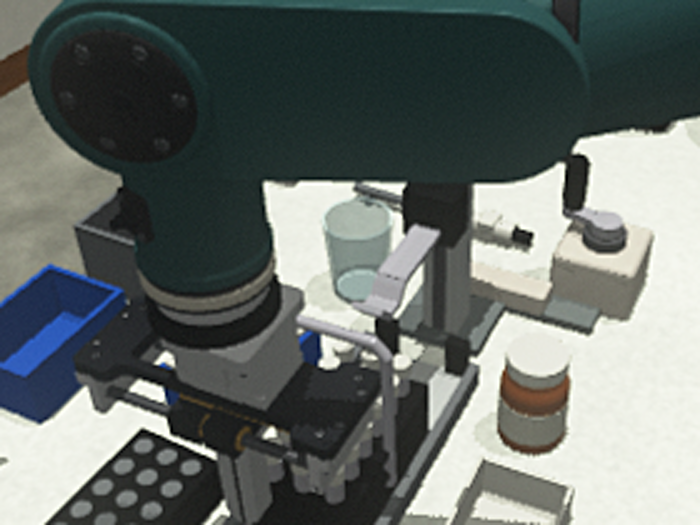

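Request:
{"fn": "drive_tool", "kwargs": {
  "series": [
    [0,[-0.001,0,0.036],[0,0,0]],
    [0,[-0.03,-0.001,0.036],[0,0,0]],
    [0,[-0.045,-0.001,0.036],[0,0,0]],
    [0,[-0.06,-0.001,0.036],[0,0,0]],
    [0,[-0.075,-0.001,0.036],[0,0,0]]
  ]
}}

```text
time: 2.08
tool_pos: [0.5663, 0.1776, 0.0678]
ee_rot: [3.14, -0.001, 1.605]
wrist_force: [0.3, 1.5, 0.3]
width: 0.0004
finger_force: 0.9
```

Request:
{"fn": "drive_tool", "kwargs": {
  "series": [
    [0,[-0.01,0,0],[0,0,0]],
    [0,[-0.02,0,0],[0,0,0]],
    [0,[-0.028,0,0],[0,0,0]],
    [0,[-0.034,0,0],[0,0,0]],
    [0,[-0.04,0,0],[0,0,0]]
  ]
}}

```text
time: 2.7
tool_pos: [0.5677, 0.1381, 0.0676]
ee_rot: [3.14, -0.001, 1.605]
wrist_force: [-0.2, 4.6, 4.1]
width: 0.0001
finger_force: 2.4
```

```bash
python3 - <<'E'
from h import *
rel([st((0,.083,.065))],1.5993)
crop("top","t2.png",95,130,415,330,2.5)
E
```

```text
turn [ 0.001 -0.001  0.006]
[-0.0094  0.0008  0.0026]
```

View pics/t2.png

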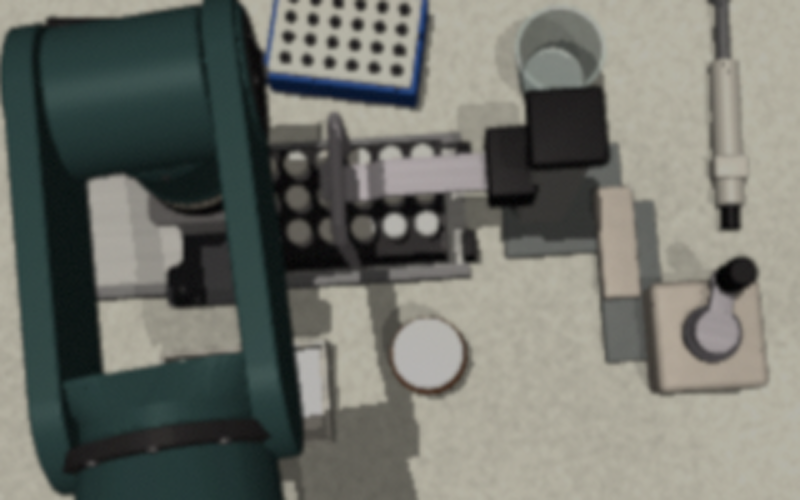

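Request:
{"fn": "drive_tool", "kwargs": {
  "series": [
    [0,[-0.003,0,0],[0,0,0]],
    [0,[-0.006,0,0],[0,0,0]],
    [0,[-0.008,0,0],[0,0,0]]
  ]
}}

```text
time: 3.12
tool_pos: [0.5675, 0.1297, 0.0668]
ee_rot: [-3.142, -0.0, 1.605]
wrist_force: [-0.2, 5.1, 3.1]
width: 0.0003
finger_force: 2.3
```

Request:
{"fn": "drive_tool", "kwargs": {
  "series": [
    [0,[-0.002,0,0],[0,0,0]],
    [0,[-0.003,0,0],[0,0,0]],
    [0,[-0.004,0,0],[0,0,0]]
  ]
}}

```text
time: 3.5
tool_pos: [0.5676, 0.1265, 0.0668]
ee_rot: [-3.142, -0.002, 1.605]
wrist_force: [-0.1, 6.6, 2.9]
width: 0.0006
finger_force: 3.7
```

Request:
{"fn": "drive_tool", "kwargs": {
  "series": [
    [0,[-0.002,0,0],[0,0,0]],
    [0,[-0.003,0,0],[0,0,0]],
    [0,[-0.004,0,0],[0,0,0]]
  ]
}}

```text
time: 3.88
tool_pos: [0.5677, 0.1264, 0.0672]
ee_rot: [3.141, -0.009, 1.606]
wrist_force: [-0.3, 15.5, 4.6]
width: 0.0004
finger_force: 7.8
```

Request:
{"fn": "drive_tool", "kwargs": {
  "series": [
    [0,[0.02,0,0],[0,0,0]],
    [0,[0.06,0,0],[0,0,0]],
    [0,[0.06,0,-0.06],[0,0,0]],
    [0,[0.06,0,-0.12],[0,0,0]],
    [0,[0.06,0,-0.16],[0,0,0]]
  ]
}}

```text
time: 4.5
tool_pos: [0.5661, 0.1806, 0.229]
ee_rot: [3.14, 0.003, 1.604]
wrist_force: [-0.4, 0.6, -1.1]
width: 0.0005
finger_force: 0.0
```

```bash
python3 - <<'E'
from h import *
print(robot.get_obs()['tool_pos'])
rel([(.40,.15,.22),(.37,0,.22),(.39,-.15,.22),(.4986,-.2232,.20)],.785)
E
```

```text
[0.56608951 0.18061969 0.22903481]
turn [0.003 0.002 0.819]
[-0.0251 -0.167   0.0088]
[-0.1741 -0.2019  0.0092]
[-0.3246 -0.1869  0.0097]
[-0.4013 -0.0808  0.0301]
```

Request:
{"fn": "drive_tool", "kwargs": {
  "series": [
    [0.06,[-0.008,-0.055,0.003],[0,0,0]],
    [0.06,[-0.016,-0.11,0.006],[0,0,0]],
    [0.06,[-0.025,-0.167,0.008],[0,0,0.1]],
    [0.06,[-0.075,-0.178,0.008],[0,0,0.25]],
    [0.06,[-0.125,-0.19,0.008],[0,0,0.4]]
  ]
}}

```text
time: 5.12
tool_pos: [0.3785, 0.0484, 0.2178]
ee_rot: [-3.141, 0.004, 1.201]
wrist_force: [0.0, -0.3, -0.5]
width: 0.0471
finger_force: 0.0
```

```bash
python3 - <<'E'
from h import *
print(robot.get_obs()['tool_pos'])
rel([(.37,0,.22),(.39,-.15,.22),(.4986,-.2232,.20)],.785)
E
```

```text
[0.37849557 0.04837713 0.2178466 ]
turn [0.    0.004 0.416]
[-0.0482  0.0096 -0.002 ]
[-0.1808  0.0824 -0.0015]
[-0.2097  0.2102  0.0186]
```

Request:
{"fn": "drive_tool", "kwargs": {
  "series": [
    [0.06,[-0.048,0.01,-0.002],[0,0,0.14]],
    [0.06,[-0.092,0.034,-0.002],[0,0,0.28]],
    [0.06,[-0.136,0.058,-0.002],[0,0,0.416]],
    [0.06,[-0.18,0.082,-0.001],[0,0.004,0.416]],
    [0.06,[-0.193,0.138,0.009],[0,0.004,0.416]]
  ]
}}

```text
time: 5.75
tool_pos: [0.4385, -0.1831, 0.2103]
ee_rot: [3.14, -0.0, 0.783]
wrist_force: [1.1, -0.6, 0.6]
width: 0.0598
finger_force: 0.0
```

```bash
python3 - <<'E'
from h import *
print(robot.get_obs()['tool_pos'])
rel([(.4986,-.2232,.20)],.785)
crop("top","t3.png",95,130,415,330,2.5)
crop("side","s3.png",180,100,400,265,3)
E
```

```text
[ 0.43852057 -0.18308209  0.21034866]
turn [ 0.001 -0.    -0.002]
[0.0143 0.0708 0.0104]
```

View pics/t3.png

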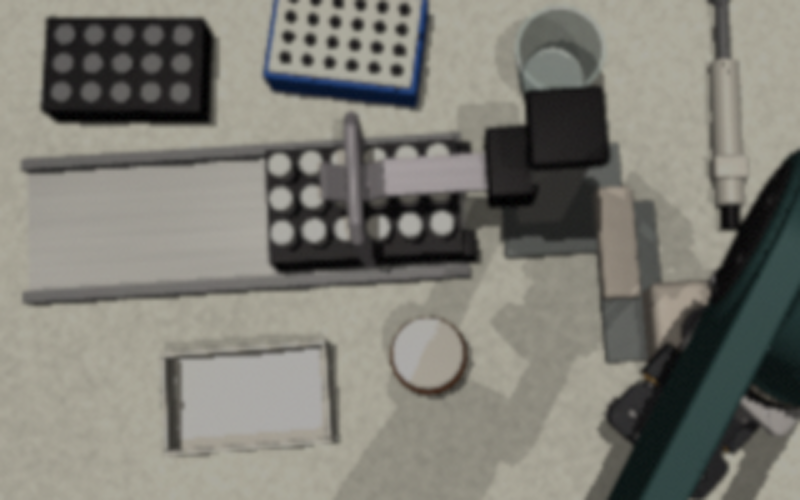

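View pics/s3.png

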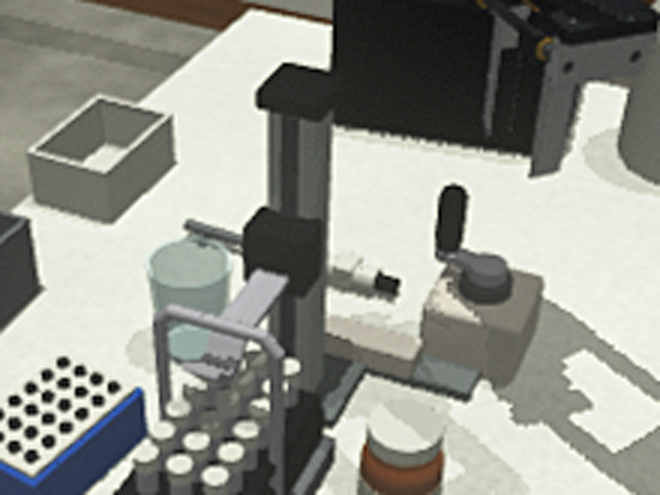

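```bash
python3 - <<'E'
from h import *
inv=lambda P:R.from_euler('z',-P0[2]).as_matrix()@(np.array(P)-[P0[0],P0[1],0])
for u,v in[(235.6,177),(238.5,228)]:print("bar",inv(back("top",u,v,.175)))
print("knob top,bot proj crop",[(proj("side",(.4986,-.2232,z))-[180,100])*3 for z in(.143,.117,.09)], "hub",(proj("side",(.4587,-.2175,.088))-[180,100])*3)
E
```

```text
bar [ 0.04031148 -0.000313    0.175     ]
bar [-0.04993633 -0.00131287  0.175     ]
knob top,bot proj crop [array([455.63823611, 191.92027733]), array([452.48561964, 218.89466404]), array([449.32108366, 245.9710364 ])] hub [492.74803688 263.82284232]
```

Request:
{"fn": "drive_tool", "kwargs": {
  "series": [
    [0.06,[0.007,0.035,0],[0,0,0]],
    [0.06,[0.0143,0.071,0],[0,0,0]],
    [0.06,[0.0143,0.071,0.03],[0,0,0]],
    [0.06,[0.0143,0.071,0.06],[0,0,0]],
    [0.06,[0.0143,0.071,0.086],[0,0,0]]
  ]
}}

```text
time: 6.48
tool_pos: [0.4988, -0.2187, 0.122]
ee_rot: [-3.138, -0.0, 0.789]
wrist_force: [0.4, 0.1, 0.7]
width: 0.0597
finger_force: 0.0
```

Request:
{"fn": "drive_tool", "kwargs": {
  "series": [
    [0.015,[0,0,0],[0,0,0]],
    [0.015,[0,0,0],[0,0,0]],
    [0.015,[0,0,0],[0,0,0]],
    [0.015,[0,0,0],[0,0,0]],
    [0.015,[0,0,0],[0,0,0]]
  ]
}}

```text
time: 7.1
tool_pos: [0.5024, -0.2202, 0.1256]
ee_rot: [3.137, -0.005, 0.789]
wrist_force: [3.4, -1.6, 1.2]
width: 0.0223
finger_force: 30.0
```

```bash
cat >>h.py <<'E'
def arc(C,hub,phi0,n=5,step=np.pi/10,r=.04,yaw=.785):
    tx=np.array([np.cos(yaw),np.sin(yaw)]);ty=np.array([np.sin(yaw),-np.cos(yaw)])
    for i in range(1,n+1):
        f=phi0-i*step;d=np.array(hub)+r*np.array([np.cos(f),np.sin(f)])-C;print(round(f,3),(tx@d).round(4),(ty@d).round(4))
E
python3 - <<'E'
from h import *
arc((.4987,-.2232),(.462,-.217),-.11)
E
```

```text
-0.424 -0.0074 0.0071
-0.738 -0.0197 0.0096
-1.052 -0.0321 0.0083
-1.367 -0.0435 0.0031
-1.681 -0.0528 -0.0053
```

Request:
{"fn": "drive_tool", "kwargs": {
  "series": [
    [0.015,[-0.0074,0.0071,0],[0,0,0]],
    [0.015,[-0.0197,0.0096,0],[0,0,0]],
    [0.015,[-0.0321,0.0083,0],[0,0,0]],
    [0.015,[-0.0435,0.0031,0],[0,0,0]],
    [0.015,[-0.0528,-0.0053,0],[0,0,0]]
  ]
}}

```text
time: 7.72
tool_pos: [0.4603, -0.2532, 0.1254]
ee_rot: [3.14, -0.006, 0.789]
wrist_force: [3.4, 2.4, 6.6]
width: 0.0224
finger_force: 30.0
```

```bash
python3 - <<'E'
from h import *
C=np.array((.4987,-.2232))-.0528*np.array([.707,.707])-.0053*np.array([.707,-.707]);print(C)
for k in range(3):
  f=-1.681-k*np.pi/2; h=(.462,-.217);print();arc(np.array(h)+.04*np.array([np.cos(f),np.sin(f)]),h,f)
E
```

```text
[ 0.4576233 -0.2567825]

-1.995 -0.0062 -0.0109
-2.309 -0.0087 -0.0231
-2.623 -0.0074 -0.0356
-2.938 -0.0022 -0.047
-3.252 0.0062 -0.0562

-3.566 0.0109 -0.0062
-3.88 0.0231 -0.0087
-4.194 0.0356 -0.0074
-4.508 0.047 -0.0022
-4.823 0.0562 0.0062

-5.137 0.0062 0.0109
-5.451 0.0087 0.0231
-5.765 0.0074 0.0356
-6.079 0.0022 0.047
-6.393 -0.0062 0.0562
```

Request:
{"fn": "drive_tool", "kwargs": {
  "series": [
    [0.015,[-0.0062,-0.0109,0],[0,0,0]],
    [0.015,[-0.0087,-0.0231,0],[0,0,0]],
    [0.015,[-0.0074,-0.0356,0],[0,0,0]],
    [0.015,[-0.0022,-0.047,0],[0,0,0]],
    [0.015,[0.0062,-0.0562,0],[0,0,0]]
  ]
}}

```text
time: 8.35
tool_pos: [0.4233, -0.2103, 0.1254]
ee_rot: [3.14, -0.001, 0.787]
wrist_force: [0.2, -1.7, 5.5]
width: 0.0224
finger_force: 30.0
```

Request:
{"fn": "drive_tool", "kwargs": {
  "series": [
    [0.015,[0.0109,-0.0062,0],[0,0,0]],
    [0.015,[0.0231,-0.0087,0],[0,0,0]],
    [0.015,[0.0356,-0.0074,0],[0,0,0]],
    [0.015,[0.047,-0.0022,0],[0,0,0]],
    [0.015,[0.0562,0.0062,0],[0,0,0]]
  ]
}}

```text
time: 8.98
tool_pos: [0.467, -0.173, 0.1254]
ee_rot: [-3.139, -0.002, 0.789]
wrist_force: [-2.9, 0.0, 8.1]
width: 0.0222
finger_force: 30.0
```

Request:
{"fn": "drive_tool", "kwargs": {
  "series": [
    [0.015,[0.0062,0.0109,0],[0,0,0]],
    [0.015,[0.0087,0.0231,0],[0,0,0]],
    [0.015,[0.0074,0.0356,0],[0,0,0]],
    [0.015,[0.0022,0.047,0],[0,0,0]],
    [0.015,[-0.0062,0.0562,0],[0,0,0]]
  ]
}}

```text
time: 9.6
tool_pos: [0.5034, -0.2167, 0.1254]
ee_rot: [-3.139, -0.005, 0.789]
wrist_force: [-0.9, 3.7, 8.0]
width: 0.0221
finger_force: 30.0
```

```bash
python3 - <<'E'
from h import *
o=robot.get_obs();print(o['tool_pos'],o['wrist_force'])
crop("side","s4.png",180,100,400,265,3)
E
```

```text
[ 0.50339407 -0.21668494  0.12536023] [-0.93911668  3.66300009  7.96665091]
```

View pics/s4.png

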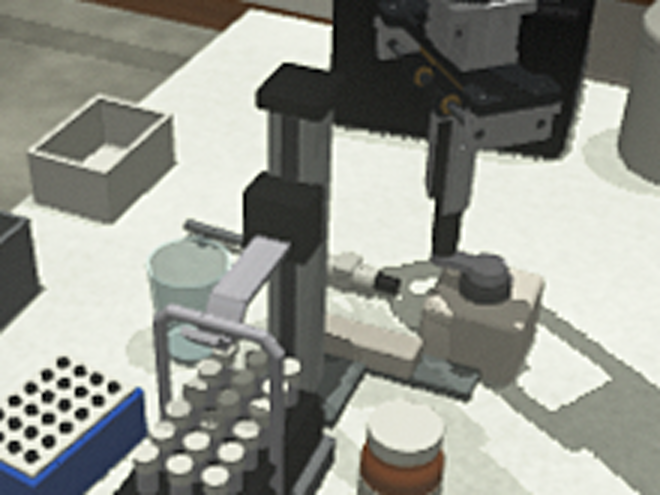

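Request:
{"fn": "drive_tool", "kwargs": {
  "series": [
    [0.015,[-0.0109,0.0062,0],[0,0,0]],
    [0.015,[-0.0231,0.0087,0],[0,0,0]],
    [0.015,[-0.0356,0.0074,0],[0,0,0]],
    [0.015,[-0.047,0.0022,0],[0,0,0]],
    [0.015,[-0.0562,-0.0062,0],[0,0,0]]
  ]
}}

```text
time: 10.28
tool_pos: [0.4605, -0.2531, 0.1254]
ee_rot: [3.14, -0.006, 0.789]
wrist_force: [4.0, 1.2, 4.9]
width: 0.0229
finger_force: 30.0
```

Request:
{"fn": "drive_tool", "kwargs": {
  "series": [
    [0.015,[-0.0062,-0.0109,0],[0,0,0]],
    [0.015,[-0.0087,-0.0231,0],[0,0,0]],
    [0.015,[-0.0074,-0.0356,0],[0,0,0]],
    [0.015,[-0.0022,-0.047,0],[0,0,0]],
    [0.015,[0.0062,-0.0562,0],[0,0,0]]
  ]
}}

```text
time: 10.9
tool_pos: [0.4233, -0.2104, 0.1254]
ee_rot: [3.14, -0.001, 0.787]
wrist_force: [0.8, -3.5, 6.1]
width: 0.0224
finger_force: 30.0
```

Request:
{"fn": "drive_tool", "kwargs": {
  "series": [
    [0.015,[0.0109,-0.0062,0],[0,0,0]],
    [0.015,[0.0231,-0.0087,0],[0,0,0]],
    [0.015,[0.0356,-0.0074,0],[0,0,0]],
    [0.015,[0.047,-0.0022,0],[0,0,0]],
    [0.015,[0.0562,0.0062,0],[0,0,0]]
  ]
}}

```text
time: 11.52
tool_pos: [0.4668, -0.173, 0.1253]
ee_rot: [-3.138, -0.002, 0.789]
wrist_force: [-1.9, -0.4, 7.8]
width: 0.0222
finger_force: 30.0
```

Request:
{"fn": "drive_tool", "kwargs": {
  "series": [
    [0.015,[0.0062,0.0109,0],[0,0,0]],
    [0.015,[0.0087,0.0231,0],[0,0,0]],
    [0.015,[0.0074,0.0356,0],[0,0,0]],
    [0.015,[0.0022,0.047,0],[0,0,0]],
    [0.015,[-0.0062,0.0562,0],[0,0,0]]
  ]
}}

```text
time: 12.15
tool_pos: [0.5034, -0.2164, 0.1253]
ee_rot: [-3.139, -0.005, 0.79]
wrist_force: [-0.8, 3.1, 7.9]
width: 0.0225
finger_force: 30.0
```

```bash
python3 - <<'E'
from h import *
o=robot.get_obs();print(o['tool_pos'],o['wrist_force'])
crop("side","s5.png",180,100,400,310,2.8)
E
```

```text
[ 0.50342287 -0.21636357  0.12534267] [-0.84882802  3.11600985  7.88692089]
```

View pics/s5.png

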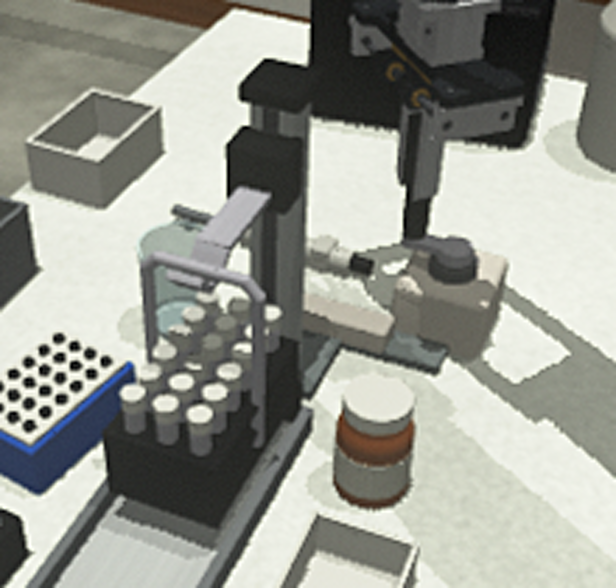

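```bash
python3 - <<'E'
from h import *
for z in(.18,.19,.2,.205,.21,.215,.22):print(z,proj("side",st((.0,0,z))))
print("before mid px",np.array([(160+278)/2/3+180,(313+345)/2/3+100]),"now",np.array([(149+260)/2/2.8+180,(260+285)/2/2.8+100]))
E
```

```text
0.18 [253.08748435 205.43326057]
0.19 [252.95945311 201.38206342]
0.2 [252.82932187 197.26441724]
0.205 [252.76345253 195.18016276]
0.21 [252.69703852 193.07867362]
0.215 [252.63007306 190.95973518]
0.22 [252.56254924 188.8231292 ]
before mid px [253.         209.66666667] now [253.03571429 197.32142857]
```

Request:
{"fn": "drive_tool", "kwargs": {
  "series": [
    [0.015,[-0.0109,0.0062,0],[0,0,0]],
    [0.015,[-0.0231,0.0087,0],[0,0,0]],
    [0.015,[-0.0356,0.0074,0],[0,0,0]],
    [0.015,[-0.045,0.001,0],[0,0,0]],
    [0.015,[-0.045,0.001,0],[0,0,0]]
  ]
}}

```text
time: 12.82
tool_pos: [0.4726, -0.2518, 0.1255]
ee_rot: [3.138, -0.002, 0.787]
wrist_force: [0.9, -3.8, 6.0]
width: 0.0222
finger_force: 30.0
```

Request:
{"fn": "drive_tool", "kwargs": {
  "series": [
    [0.05,[0,0,0],[0,0,0]],
    [0.05,[0,0,0],[0,0,0]],
    [0.05,[0,0,-0.03],[0,0,0]],
    [0.05,[0,0,-0.07],[0,0,0]],
    [0.05,[0,0,-0.1],[0,0,0]]
  ]
}}

```text
time: 13.45
tool_pos: [0.4717, -0.2494, 0.2239]
ee_rot: [-3.138, -0.004, 0.789]
wrist_force: [0.3, -0.4, 0.1]
width: 0.0496
finger_force: 0.0
```

Request:
{"fn": "drive_tool", "kwargs": {
  "series": [
    [0.05,[0,0,-0.01],[0,0,0]],
    [0.05,[0,0,-0.01],[0,0,0]],
    [0.05,[0,0,-0.01],[0,0,0]],
    [0.05,[0,0,-0.01],[0,0,0]],
    [0.05,[0,0,-0.01],[0,0,0]]
  ]
}}

```text
time: 14.08
tool_pos: [0.472, -0.2499, 0.2328]
ee_rot: [-3.139, -0.004, 0.789]
wrist_force: [-0.6, 0.4, 0.3]
width: 0.05
finger_force: 0.0
```

```bash
python3 - <<'E'
from h import *
crop("side","s6.png",180,100,400,310,2.8)
E
```

```text
(no output)
```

View pics/s6.png

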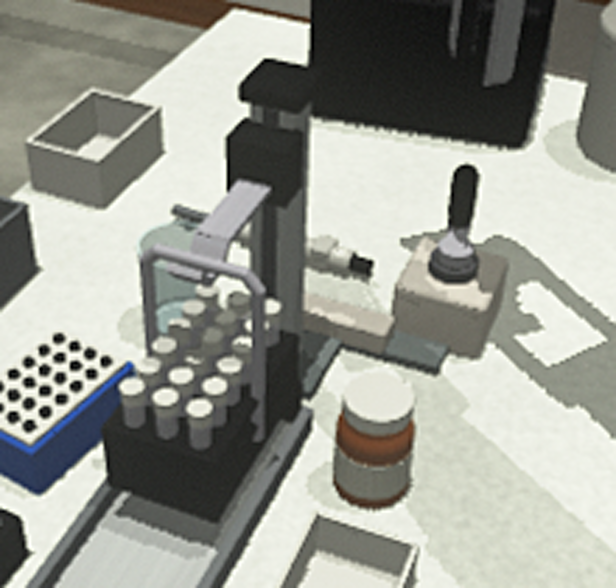

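```bash
python3 - <<'E'
from h import *
for z in(.035,.042,.048):
  print(z,[(n,((proj("side",st(q))-[180,100])*2.8).round()) for n,q in dict(rearbotR=(-.045,.075,z),rearbotL=(.045,.075,z),reartopL=(.045,.075,z+.062),reartopR=(-.045,.075,z+.062),barL=(.043,0,z+.174),barR=(-.043,0,z+.174)).items()])
E
```

```text
0.035 [('rearbotR', array([220., 528.])), ('rearbotL', array([111., 489.])), ('reartopL', array([104., 430.])), ('reartopR', array([218., 469.])), ('barL', array([148., 246.])), ('barR', array([261., 278.]))]
0.042 [('rearbotR', array([220., 521.])), ('rearbotL', array([110., 483.])), ('reartopL', array([103., 423.])), ('reartopR', array([218., 461.])), ('barL', array([147., 238.])), ('barR', array([261., 269.]))]
0.048 [('rearbotR', array([219., 516.])), ('rearbotL', array([110., 477.])), ('reartopL', array([103., 417.])), ('reartopR', array([218., 455.])), ('barL', array([147., 231.])), ('barR', array([261., 262.]))]
```

```bash
python3 -c "
from bench import robot
print(robot.close_job())"
```

```text
the job is handed in; nothing more can be done
None
```

I slid the rack home against the stops and turned the crank about 2.2 turns. By my camera estimate the rack now hangs level on the hook, underside about 42 mm above the bench (rails 24 mm), with the gripper clear; I handed the job in at about 14 s and no verdict came back.

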